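Clip the bench clip onto the mosaic panel's edge

TASK

Put the sprung bench clip onto the edge of the mosaic panel, in the middle of the bare landing: open its jaws by pressing its lever down, slide it on square to the edge, push it fully home so that its stop bears firmly on the edge (about 10 N, never as much as 25 N), and let the jaw close on the panel. Leave the hammer, the tub and the jar where they are.

Things in the scene. Friction and masses are not known exactly. Their poses are not given: they have to be found in the camera images.
- clip: Loose steel spring clip, 160 long, 72 wide, 68 mm high, 0.34 kg. Origin: on its underside below the hinge pin; +x points out of the jaws, z up. Flat sole: x = -85 to 75 mm, 56 wide, 8.5 thick; ahead of the stop (x = 36 to 75) it is the lower jaw and goes under the panel. Hinge pin along y, 40 mm up. Sliding it with the lever held open takes 5 to 12 N by itself.
- stop: Upright steel wall across the clip's throat, fixed to the clip, 50 mm wide: it meets the panel's edge. Front face at x = 36, z = 8.5 to 24.5 mm in the clip's frame; its own frame is the clip's.
- throat (a point): Point in the middle of the stop's front face, at clip (36, 0, 20) mm; axes as the clip's.
- jaw: Rubber upper jaw block at the front of the lever, 16 x 44 x 18 mm; frame origin on the hinge pin, turning with the lever (block centre at (66, 0, -15) mm in it). At rest its lower face is 16 mm above the bench: too low for the panel to enter.
- lever (a joint): Lever angle of the clip (rad): 0 jaws closed, up to 0.42 as its tail is pressed down. Sprung shut; at the tail it takes about 6 N to start, 11 N at 0.3. Above 0.25 the jaw clears the panel, at 0.3 by about 6 mm; closed on the panel it rests at 0.13 to 0.22.
- tray (a point): Middle of the floor of the shallow rimmed tray at the lever's tail, where fingertips press. At clip (-58, 0, 62) mm at rest, sloping; at (-62, 0, 44) and level at lever 0.3. Inside 34 mm long (x), 64 mm wide (y), rims 9 mm high all round, so fingertips in it can also push, steer and turn the clip along the bench.
- panel: Mosaic panel fixed on the bench: board 200 (x) by 300 (y) by 18 mm on battens, its underside 11.5 and bare top 29.5 mm above the bench, tiles 7 mm higher. Origin under its centre at bench height; the -x edge (x = -100 mm) faces robot and clip; battens 55 mm back from it. Mid-edge is the landing, bare of tiles, 100 mm wide, 52 mm deep.
- landing (a point): Middle of the bare landing's edge: panel (-100, 0, 29.5) mm, on top of the board's edge; axes as the panel's, +x points into the panel.
- hammer: Hammer lying on the bench; to be left alone. Origin under its middle.
- tub: Open white plastic tub of tiles, 130 x 100 x 55 mm; to be left alone. Origin in the middle of its underside.
- jar: Closed glue jar, 72 mm across, 100 mm tall; to be left alone. Origin in the middle of its underside.
Mind the look-alikes: they are no part of the job. Leave any blue or yellow look-alike of the clip alone.

How it is judged:
On the way, in this order (a step that is already met when the one before it is completed fails the run):
1. the lever is pressed (jaws held open) while the panel's edge is between the jaws, before the stop is home (value of joint lever above 0.2 rad and x of throat in the frame of landing between -0.037 and -0.003 m and y of throat in the frame of landing between -0.03 and 0.03 m), for 0.1 s.
2. the clip's stop is pushed home against the landing's edge with more than 5 N, within 15 mm of the landing's middle (contact force between stop and panel above 5 N and y of throat in the frame of landing between -0.015 and 0.015 m), for 0.05 s.
At the end, for the whole second after the job is handed in: The clip sits on the panel's front edge with the stop within 4 mm of the edge, within 15 mm of the landing's middle and square to the edge within 0.1 rad, upright within 0.12 rad, at rest, its upper jaw closed on the bare board (lever 0.1 to 0.25 rad) and gripping it with more than 3 N (x of throat in the frame of landing between -0.004 and 0.004 m and y of throat in the frame of landing between -0.015 and 0.015 m and angle between the x axis of clip and the x axis of panel, either way round below 0.1 rad and angle between clip's own z axis and vertical below 0.12 rad and value of joint lever between 0.1 and 0.25 rad and contact force between jaw and panel above 3 N and linear speed of clip below 0.02 m/s); the robot touches nothing.
It fails at once if the stop is pushed against the panel with 25 N or more (contact force between stop and panel above 25 N).
It fails at once if the jaw is pushed against the panel with 25 N or more (contact force between jaw and panel above 25 N).
It fails at once if a bystander (hammer, tub, jar) is moved by more than 20 mm (distance of any of hammer, tub, jar from where it was at the start of the episode above 0.02 m).
It also fails if it takes over 51 s, if anything falls off the work surface, if the arm or the gripper's body presses on something with over 40 N, if the wrist force passes 120 N, or if a joint passes its speed limit or range.

ROBOT

A 6-joint arm with a two-finger parallel gripper is mounted at the origin on the work surface. World frame = base frame: x ahead of the robot, y to its left, z up, the work surface at z = 0. Lengths are in m, angles in rad, forces in N, time in s.
With the tool pointing down it reaches from about 0.3 to 0.85 m from the base axis. Payload 4.2 kg.
Tool frame: the origin (TCP) lies at the very end of the fingers, on their centre line; the grasp point (between the pads) lies 19 mm behind it; z points along the fingers, y is the line along which they close (so a half turn about z gives the same grasp; the last joint's range is limited). The gripper opens to 91 mm and grips with 3 to 60 N. Pads are 32 mm wide; open, the fingers measure 118 mm over their backs; the gripper's body (76 mm by 178 mm) begins 60 mm behind the grasp point.
Start: joints at [-1.296, 0.32, 1.565, -0, 1.257, -0.02], TCP at [0.167, -0.55, 0.214] pointing down, gripper open.
Joint ranges: [-3.11, 3.11], [-0.84, 2.01], [0.21, 2.61], [-1.34, 4.49], [0.05, 2.63], [-2.56, 2.56]. Speed limits (rad/s): [2.57, 2.57, 3.14, 3.14, 3.14, 3.14].

INTERFACE

Orientations are given as a unit quaternion [w, x, y, z].
In Python, from bench import sense, grab_frame, sign_off, recognise, place_of gives the robot as it stands.
- The arm moves only by the tool play_rows, never from a script. Its argument "deltas" is a list that holds one entry, the list of rows, each a list of 4 numbers: the shift along the tool's x, y, z scaled (see below), then the turn about the tool's z scaled (see below). In form: [[[tx, ty, tz, spin], ...]]. A call has 1 to 5 rows; each row shifts and turns the commanded pose from where the row before left it, along the tool's axes as they then stand; what a row does not reach is not made up. The controller multiplies each number of a shift by 200 mm and each number of a turn by 360 degrees. A row lasts 1/10 s, in which the tool goes at most 50 mm and 8.59 degrees, less where a joint would pass 70% of its speed; a pose out of reach is approached as far as the arm can. A call with a number of a shift or a turn outside -1 to 1 is refused whole. A call with a gripper value outside its range is refused whole. "fingers" is the opening, from 0 (shut) to 1 (fully open), set as the call begins (left out, the last holds). The fingers move at their own pace and stop on an object; "squeeze" is the grip in N (left out, the last holds). Time passes only in rows, so rows that do not move let the fingers close. It gives the time, the measured TCP pose, the force, the opening and the grip force at its end, in the units of the state.
- sense(): the state, without advancing time (a new reading comes with each control period).
- grab_frame(name): name is "scene" or "top"; returns a dict with "pixels" (384x512x3 uint8, red, green, blue), "fx", "fy", "cx", "cy" (pixels), "rvec" (rotation vector, rad) and "tvec" (3), from world to camera coordinates, as OpenCV has them. Camera axes: x right, y down, z forward; pixel columns grow to the right and rows downward; lengths in m; the calibration is good to about 2 mm. A picture is of the moment at which its call begins. There is no depth.
- sign_off(): hands the job in; it is judged then, once.
Trained networks look in the newest picture that a camera, given by its name, has taken for a name from the list of things; names that differ only in an ending like _2 or _b are one class to them, and where a whole thing is asked for, a point or a joint stands for the part that bears it (a point fixed in the world has none). Each returns a list of dicts, best first, with "score" (0 to 1); they miss things now and then, are a little off and sometimes report something else, mostly with a low value. They report only what shows in the picture. A call takes as long as a camera call. They do not tell look-alikes from the thing itself.
- recognise(camera, target): "at" ([column, row] in pixels, amid what is visible of it).
- place_of(camera, target): "at" ([column, row] in pixels: a listed point, or the origin of a listed thing).
The state is a dict: "clock": time; "qpos": joint angles; "joint_vel": joint speeds; "joint_efforts": joint torques, N m; "position": TCP position; "orientation": TCP orientation; "wrist_force": force on the tool from outside, world axes, zero at the start; "torque": the same for the moment, N m; "grip_width": finger opening in m; "grip_force": force on a finger pad.
Only numpy, scipy, OpenCV 4.12 (cv2) and the standard library are available. Lean on these libraries where they do the work, as an engineer would, in place of code of your own. Each camera call takes 0.05 s, during which the arm holds its last target. There are 200 camera calls.

## Working session

There is one attempt and no reset: what is moved stays moved. The work goes in short steps, Python scripts to look and compute and a tool call to move; the robot and the scene stay as the last step left them, time stands still between calls to the robot, and variables do not carry over. Pictures are saved under pics/ and viewed, at most 10 in all, crops included, and the job is handed in when it is done.

Besides the shell and the picture viewer there is one more tool, called after "Emit:" in YAML: its name, and indented under it one key for each argument. play_rows: Moves the arm, as the interface text tells. Shifts and turns lie within -1 to 1; 1 stands for 200 mm of shift or 360 degrees of turn. Its arguments: {"type":"object","properties":{"deltas":{"type":"array","items":{"type":"array","items":{"type":"array","items":{"type":"number","minimum":-1,"maximum":1}}}},"fingers":{"type":"number"},"squeeze":{"type":"number"}},"required":["deltas"]}

```bash
mkdir -p pics; cat > h.py <<'E'
import numpy as np, cv2
from bench import *
def save(cam,fn,crop=None,scale=1):
    f=grab_frame(cam); p=f["pixels"][:,:,::-1]
    if crop: x0,y0,x1,y1=crop; p=p[y0:y1,x0:x1]
    cv2.imwrite("pics/"+fn,cv2.resize(np.ascontiguousarray(p),None,fx=scale,fy=scale,interpolation=cv2.INTER_CUBIC)); return f
def P(f):
    K=np.array([[f["fx"],0,f["cx"]],[0,f["fy"],f["cy"]],[0,0,1]]);R=cv2.Rodrigues(np.array(f["rvec"],float))[0]
    return K@np.c_[R,np.array(f["tvec"],float)]
def tri(f,g,a,b):
    X=cv2.triangulatePoints(P(f),P(g),np.array(a,float).reshape(2,1),np.array(b,float).reshape(2,1))[:,0];return X[:3]/X[3]
def onz(f,a,z):
    M=P(f);H=np.c_[M[:,0],M[:,1],M[:,2]*z+M[:,3]];v=np.linalg.solve(H,[a[0],a[1],1]);return v[:2]/v[2]
def proj(f,X):
    v=P(f)@np.r_[X,1];return v[:2]/v[2]
E
python3 - <<'E'
from h import *
f=save("scene","s.png");g=save("top","t.png")
np.set_printoptions(precision=3,suppress=True)
a=np.hstack([f["pixels"],g["pixels"]])[:,:,::-1]
cv2.imwrite("pics/st.png",cv2.resize(a,(800,300)))
print(sense())
for c in("scene","top"):
  for t in("clip","throat","tray","jaw","landing","panel","hammer","tub","jar"):
    print(c,t,[(np.round(d["at"]).tolist(),round(d["score"],2)) for d in place_of(c,t)])
E
```

```text
{'clock': 0.1, 'qpos': array([-1.296,  0.32 ,  1.565, -0.   ,  1.257, -0.02 ]), 'joint_vel': array([-0.002,  0.   , -0.002, -0.   ,  0.   ,  0.001]), 'joint_efforts': array([ -0.001, -41.333, -23.251,   0.073,   0.042,  -0.   ]), 'position': array([ 0.167, -0.55 ,  0.213]), 'orientation': array([-0.001,  0.989,  0.147, -0.   ]), 'wrist_force': array([ 0.426,  0.175, -0.708]), 'torque': array([-0.014, -0.037, -0.044]), 'grip_force': 0.0, 'grip_width': 0.09101712710221033}
scene clip [([236.0, 203.0], 0.96), ([177.0, 236.0], 0.66), ([277.0, 169.0], 0.65), ([230.0, 145.0], 0.61)]
scene throat [([243.0, 209.0], 0.81), ([190.0, 224.0], 0.81), ([271.0, 167.0], 0.77), ([242.0, 139.0], 0.71)]
scene tray [([212.0, 139.0], 0.98), ([157.0, 237.0], 0.82), ([296.0, 152.0], 0.74)]
scene jaw []
scene landing [([253.0, 230.0], 0.94)]
scene panel [([277.0, 253.0], 0.73)]
scene hammer [([151.0, 282.0], 0.66)]
scene tub [([327.0, 121.0], 0.58)]
scene jar [([369.0, 152.0], 0.58)]
top clip [([205.0, 199.0], 0.86), ([220.0, 263.0], 0.81), ([331.0, 218.0], 0.79), ([267.0, 203.0], 0.69), ([265.0, 221.0], 0.24)]
top throat [([269.0, 189.0], 0.97), ([207.0, 258.0], 0.9), ([212.0, 207.0], 0.86), ([320.0, 215.0], 0.78), ([265.0, 220.0], 0.31)]
top tray [([263.0, 220.0], 0.85), ([355.0, 218.0], 0.85), ([234.0, 276.0], 0.78), ([184.0, 190.0], 0.69)]
top jaw []
top landing [([280.0, 166.0], 0.88)]
top panel [([280.0, 138.0], 0.78)]
top hammer [([384.0, 196.0], 0.55)]
top tub [([117.0, 202.0], 0.58)]
top jar []
```

View pics/s.png

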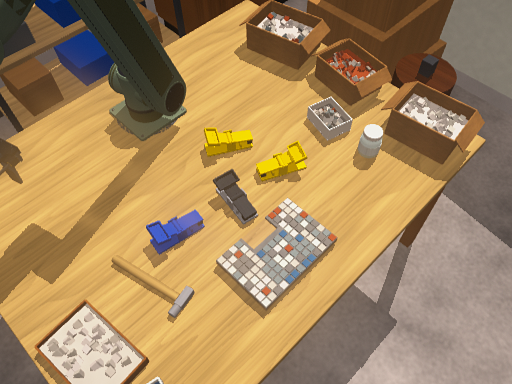

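View pics/t.png

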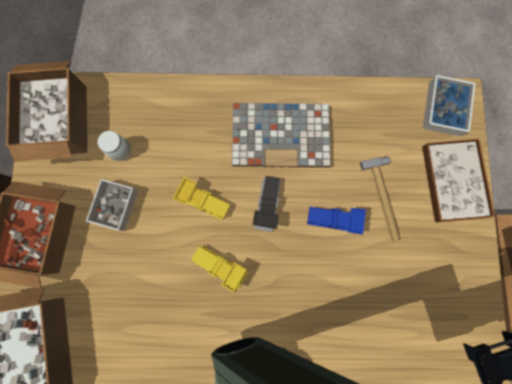

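The scene shows four clips: grey/black (scene 236,203; top 267,203), two yellow (top 205,199 and 220,263) and one blue (top 335,219). The grey steel one, with its jaws facing the landing (top 280,166), is the one meant. I'll confirm it in a crop.

```bash
python3 - <<'E'
from h import *
np.set_printoptions(precision=4,suppress=True)
f=grab_frame("scene");g=grab_frame("top")
a=cv2.resize(f["pixels"][165:285,195:345],(600,480),interpolation=cv2.INTER_CUBIC)
b=cv2.resize(g["pixels"][95:240,220:340],(397,480),interpolation=cv2.INTER_CUBIC)
cv2.imwrite("pics/c.png",cv2.resize(np.hstack([a,b]),None,fx=.8,fy=.8)[:,:,::-1])
def near(c,t,p,fn=place_of):
    d=[np.array(x["at"]) for x in fn(c,t)]
    return min(d,key=lambda q:np.hypot(*(q-p))) if d else None
est={}
for t,ps,pt in(("clip",(236,203),(267,203)),("throat",(243,209),(269,189)),("tray",(230,180),(263,220)),("landing",(253,230),(280,166)),("panel",(277,253),(280,138)),("jar",(369,152),(112,147)),("tub",(327,121),(117,202))):
    u,v=near("scene",t,ps),near("top",t,pt)
    print(t,u,v, tri(f,g,u,v) if u is not None and v is not None else "")
    z=dict(clip=0,throat=.02,tray=.062,landing=.0295,panel=0,jar=0,tub=0)[t]
    if u is not None: print("   scene@z",onz(f,u,z))
    if v is not None: print("   top@z",onz(g,v,z))
E
```

```text
clip [237.9 203.4] [268.  203.5] [ 0.5244 -0.0435 -0.0005]
   scene@z [ 0.5266 -0.041 ]
   top@z [ 0.5212 -0.0476]
throat [245.2 206.8] [268.  189.2] [ 0.563  -0.0446  0.0241]
   scene@z [ 0.5617 -0.042 ]
   top@z [ 0.5626 -0.0463]
tray [226.5 180.8] [263.6 220.2] [ 0.466  -0.0307  0.0533]
   scene@z [ 0.4715 -0.0338]
   top@z [ 0.4644 -0.0315]
landing [253.  229.8] [280.1 166.9] [ 0.6349 -0.0822  0.0166]
   scene@z [ 0.6409 -0.0861]
   top@z [ 0.6307 -0.0826]
panel [278.4 254.7] [280.1 139.7] [ 0.7351 -0.0806 -0.0125]
   scene@z [ 0.7417 -0.0812]
   top@z [ 0.7263 -0.0855]
jar [365.3 153.5] [121.1 145.5] [0.6934 0.4085 0.0041]
   scene@z [0.69   0.4055]
   top@z [0.7001 0.4175]
tub [324.4 119.2] [115.1 201.5] [0.5114 0.4011 0.0421]
   scene@z [0.4873 0.4294]
   top@z [0.5216 0.4235]
```

View pics/c.png

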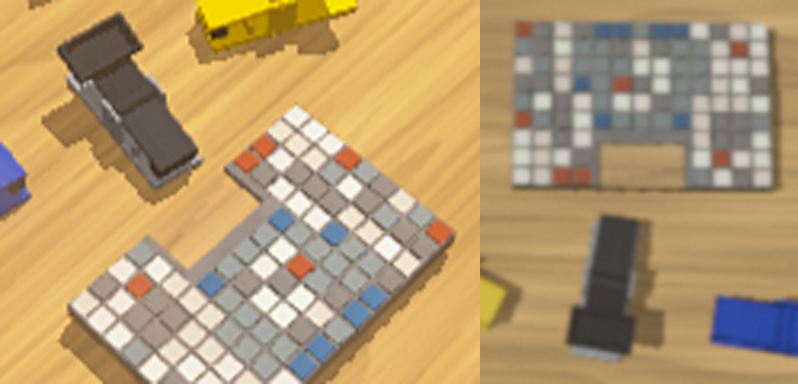

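The crop confirms the grey clip: jaws toward the panel, about 8° off square. The blue and yellow ones stay alone. Next I'll refine the yaw and the landing, and plan the approach.

```bash
python3 - <<'E'
from h import *
np.set_printoptions(precision=4,suppress=True)
f=grab_frame("scene");g=grab_frame("top")
for n,a in(("BL",(232.5,165.3)),("BR",(331.5,166.8)),("landL",(265.3,165.6)),("landR",(297.5,166))): print(n,onz(g,a,.033))
p=g["pixels"].astype(int); m=((p.max(2)<100)&(p.max(2)-p.min(2)<22)).astype(np.uint8); m[:172]=0;m[240:]=0;m[:,:245]=0;m[:,295:]=0
pts=np.argwhere(m)[:,::-1]
W=np.array([onz(g,q,.045) for q in pts])
c=W.mean(0);v=np.linalg.svd(W-c)[2][0]; v*=np.sign(v[0]);print(len(pts),c,"yaw",np.arctan2(v[1],v[0]))
L=(W-c)@v;print("ext",L.min(),L.max(), "ends",c+v*L.min(),c+v*L.max())
D=(W-c)@np.array([-v[1],v[0]])
for lo,hi in((-.09,-.05),(-.05,-.02),(-.02,.02),(.02,.05),(.05,.1)):
    s=(L>lo)&(L<hi); 
    if s.sum(): print(lo,hi,D[s].min(),D[s].max())
E
```

```text
BL [0.6329 0.063 ]
BR [ 0.6324 -0.2395]
landL [ 0.6334 -0.0371]
landR [ 0.6335 -0.1355]
880 [ 0.5137 -0.045 ] yaw -0.1682630683399668
ext -0.06773186142480986 0.08287294907757205 ends [ 0.4469 -0.0337] [ 0.5954 -0.0589]
-0.09 -0.05 -0.033177247581430355 0.033039696011196495
-0.05 -0.02 -0.034602683140289726 0.0335608707522751
-0.02 0.02 -0.023857622698639062 0.02361395987611049
0.02 0.05 -0.02263313337096658 0.022774339845059645
0.05 0.1 -0.02305954451317894 0.022133652338930377
```

```bash
cat >> h.py <<'E'
def toolyaw(s=None):
    w,x,y,z=(s or sense())["orientation"]; return np.arctan2(2*(x*y+w*z),1-2*(y*y+z*z))
def plan(dst,yaw,n,s=None):
    s=s or sense(); p=np.array(s["position"]);t=toolyaw(s);d=(np.array(dst)-p)/n
    dt=((yaw-t+np.pi)%(2*np.pi)-np.pi)/n
    for i in range(n):
        a=t+i*dt
        print([round(float(k),4) for k in ((d[0]*np.cos(a)+d[1]*np.sin(a))/.2,(d[0]*np.sin(a)-d[1]*np.cos(a))/.2,-d[2]/.2,-dt/(2*np.pi))])
def rep():
    s=sense();print(round(s["clock"],2),np.round(s["position"],4),"yaw",round(float(toolyaw(s)),3),"F",np.round(s["wrist_force"],2),"T",np.round(s["torque"],2),"w",round(s["grip_width"],4),"z-axis tilt",np.round(s["orientation"],3))
E
python3 - <<'E'
from h import *
rep();plan([.465,-.043,.11],1.403,15)
E
```

```text
1.9 [ 0.167  -0.5502  0.214 ] yaw 0.295 F [-0.23  0.68  0.5 ] T [-0.    0.02  0.03] w 0.0911 z-axis tilt [ 0.     0.989  0.147 -0.   ]
[0.1442, -0.1329, 0.0347, -0.0118]
[0.1536, -0.1219, 0.0347, -0.0118]
[0.1622, -0.1103, 0.0347, -0.0118]
[0.1699, -0.098, 0.0347, -0.0118]
[0.1766, -0.0852, 0.0347, -0.0118]
[0.1824, -0.0719, 0.0347, -0.0118]
[0.1872, -0.0582, 0.0347, -0.0118]
[0.191, -0.0443, 0.0347, -0.0118]
[0.1938, -0.03, 0.0347, -0.0118]
[0.1955, -0.0157, 0.0347, -0.0118]
[0.1961, -0.0012, 0.0347, -0.0118]
[0.1956, 0.0133, 0.0347, -0.0118]
[0.1941, 0.0277, 0.0347, -0.0118]
[0.1915, 0.0419, 0.0347, -0.0118]
[0.1879, 0.056, 0.0347, -0.0118]
```

Emit:
play_rows:
  deltas:
    - [[0.144, -0.133, 0.035, -0.0118], [0.154, -0.122, 0.035, -0.0118], [0.162, -0.11, 0.035, -0.0118], [0.17, -0.098, 0.035, -0.0118], [0.177, -0.085, 0.035, -0.0118]]
  fingers: 0
  squeeze: 10

```text
clock: 2.4
position: [0.267, -0.3798, 0.1788]
orientation: [0.0, 0.945, 0.328, 0.0]
wrist_force: [1.2, -0.1, -0.9]
grip_width: 0.0541
grip_force: 0.0
```

Emit:
play_rows:
  deltas:
    - [[0.182, -0.072, 0.035, -0.0118], [0.187, -0.058, 0.035, -0.0118], [0.191, -0.044, 0.035, -0.0118], [0.194, -0.03, 0.035, -0.0118], [0.195, -0.016, 0.035, -0.0118]]

```text
clock: 2.9
position: [0.3661, -0.2106, 0.144]
orientation: [0.0, 0.868, 0.496, 0.0]
wrist_force: [0.3, 0.1, -0.1]
grip_width: 0.0141
grip_force: 0.0
```

Emit:
play_rows:
  deltas:
    - [[0.196, -0.001, 0.035, -0.0118], [0.196, 0.013, 0.035, -0.0118], [0.194, 0.028, 0.035, -0.0118], [0.191, 0.042, 0.035, -0.0118], [0.188, 0.056, 0.035, -0.0118]]

```text
clock: 3.4
position: [0.465, -0.0411, 0.1089]
orientation: [0.0, 0.762, 0.648, 0.0]
wrist_force: [0.2, -0.9, 0.3]
grip_width: 0.0009
grip_force: 0.0
```

```bash
python3 - <<'E'
from h import *
rep();plan([.465,-.043,.10],1.403,2)
f=grab_frame("scene");g=grab_frame("top");rep()
a=cv2.resize(f["pixels"][120:270,170:320],(400,400),interpolation=cv2.INTER_CUBIC)
b=cv2.resize(g["pixels"][150:270,205:325],(400,400),interpolation=cv2.INTER_CUBIC)
cv2.imwrite("pics/d.png",np.hstack([a,b])[:,:,::-1])
for c in("scene","top"):
  for t in("tray","clip","throat"): print(c,t,[np.round(d["at"]).tolist() for d in place_of(c,t)])
p=sense()["position"];print(proj(f,p),proj(g,p))
E
```

```text
3.4 [ 0.465  -0.0411  0.1089] yaw 1.41 F [ 0.23 -0.88  0.27] T [-0.03 -0.11 -0.01] w 0.0009 z-axis tilt [0.    0.762 0.648 0.   ]
[-0.0046, 0.0008, 0.0222, 0.0006]
[-0.0046, 0.0008, 0.0222, 0.0006]
3.5 [ 0.466  -0.0395  0.1084] yaw 1.412 F [-0.66 -0.38 -0.87] T [-0.05 -0.08  0.04] w 0.0005 z-axis tilt [-0.     0.761  0.649  0.001]
scene tray [[295.0, 152.0], [160.0, 234.0], [227.0, 178.0]]
scene clip [[227.0, 144.0], [237.0, 204.0], [278.0, 167.0], [181.0, 236.0]]
scene throat [[240.0, 139.0], [191.0, 225.0], [272.0, 169.0]]
top tray [[235.0, 273.0], [359.0, 221.0], [182.0, 190.0]]
top clip [[331.0, 220.0], [217.0, 260.0], [202.0, 202.0]]
top throat [[213.0, 206.0], [208.0, 259.0], [319.0, 216.0], [271.0, 190.0]]
[221.36057917 172.16090202] [268.7821014  219.12616685]
```

View pics/d.png

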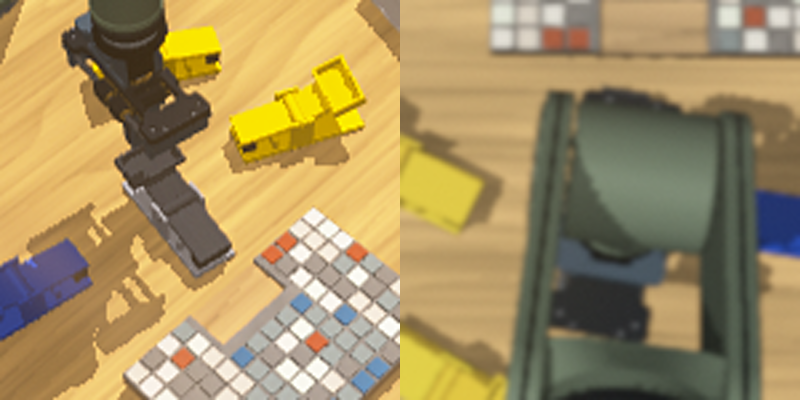

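Emit:
play_rows:
  deltas:
    - [[-0.0125, 0, 0.085, 0], [-0.01, 0, 0.085, 0], [0, 0, 0.02, 0], [0, 0, 0.02, 0], [0, 0, 0, 0]]

```text
clock: 4.3
position: [0.4635, -0.0475, 0.0671]
orientation: [0.0, 0.763, 0.647, 0.0]
wrist_force: [0.1, -0.2, -0.2]
grip_width: 0.0005
grip_force: 0.0
```

```bash
python3 -c "
from h import *
rep()"
```

```text
4.3 [ 0.4635 -0.0475  0.0671] yaw 1.406 F [ 0.07 -0.2  -0.21] T [ 0.02 -0.08  0.03] w 0.0005 z-axis tilt [0.    0.763 0.647 0.   ]
```

Emit:
play_rows:
  deltas:
    - [[0.015, 0, 0.01, 0], [0, 0, 0.015, 0], [0, 0, 0.015, 0], [0, 0, 0, 0]]

```text
clock: 4.7
position: [0.4634, -0.0437, 0.0594]
orientation: [-0.0, 0.763, 0.647, -0.0]
wrist_force: [-2.6, 1.0, 7.6]
grip_width: 0.0004
grip_force: 3.2
```

Emit:
play_rows:
  deltas:
    - [[0, -0.005, 0.02, 0], [0, -0.005, 0.02, 0], [0, -0.005, 0.02, 0], [0, -0.005, 0.015, 0], [0, 0, 0, 0]]

```text
clock: 5.2
position: [0.4613, -0.0434, 0.0453]
orientation: [0.001, 0.763, 0.647, 0.001]
wrist_force: [-1.7, 0.7, 11.5]
grip_width: 0.0004
grip_force: 5.4
```

```bash
python3 - <<'E'
from h import *
plan([.481,-.085,.0435],1.406+.25,10)
E
```

```text
[-0.0189, 0.0131, 0.0009, -0.004]
[-0.0192, 0.0126, 0.0009, -0.004]
[-0.0195, 0.0122, 0.0009, -0.004]
[-0.0198, 0.0117, 0.0009, -0.004]
[-0.0201, 0.0112, 0.0009, -0.004]
[-0.0204, 0.0107, 0.0009, -0.004]
[-0.0207, 0.0102, 0.0009, -0.004]
[-0.0209, 0.0096, 0.0009, -0.004]
[-0.0211, 0.0091, 0.0009, -0.004]
[-0.0214, 0.0086, 0.0009, -0.004]
```

Emit:
play_rows:
  deltas:
    - [[-0.019, 0.013, 0.004, -0.004], [-0.019, 0.013, 0.002, -0.004], [-0.02, 0.012, 0.001, -0.004], [-0.02, 0.012, 0.001, -0.004], [-0.02, 0.011, 0.001, -0.004]]

```text
clock: 5.7
position: [0.4688, -0.063, 0.0432]
orientation: [-0.002, 0.72, 0.694, 0.0]
wrist_force: [-4.1, 6.6, 11.3]
grip_width: 0.0004
grip_force: 5.9
```

Emit:
play_rows:
  deltas:
    - [[-0.02, 0.011, 0.001, -0.004], [-0.02, 0.01, 0, -0.004], [-0.021, 0.01, 0, -0.004], [-0.021, 0.009, 0, -0.004], [-0.021, 0.009, 0, -0.004]]

```text
clock: 6.2
position: [0.4788, -0.0833, 0.043]
orientation: [-0.002, 0.675, 0.737, 0.0]
wrist_force: [-4.6, 6.1, 12.2]
grip_width: 0.0007
grip_force: 6.0
```

```bash
python3 - <<'E'
from h import *
rep()
f=grab_frame("scene");g=grab_frame("top");rep()
a=cv2.resize(f["pixels"][150:270,180:300],(480,480),interpolation=cv2.INTER_CUBIC)
b=cv2.resize(g["pixels"][150:250,225:335],(320,291),interpolation=cv2.INTER_CUBIC)
b=np.vstack([b,np.zeros((189,320,3),np.uint8)])
cv2.imwrite("pics/e.png",np.hstack([a,b])[:,:,::-1])
for c,fr in(("scene",f),("top",g)):
  for t,z in(("clip",0),("throat",.02)): print(c,t,[(np.round(d["at"]).tolist(),np.round(onz(fr,d["at"],z),4).tolist()) for d in place_of(c,t)])
E
```

```text
6.2 [ 0.4788 -0.0833  0.043 ] yaw 1.659 F [-4.64  6.07 12.18] T [1.18 0.68 0.05] w 0.0007 z-axis tilt [-0.002  0.675  0.737  0.   ]
6.3 [ 0.4792 -0.0839  0.0431] yaw 1.658 F [-3.76  3.99 12.49] T [0.73 0.71 0.09] w 0.0004 z-axis tilt [-0.001  0.676  0.737  0.   ]
scene clip [([280.0, 172.0], [0.5362, 0.1458]), ([237.0, 209.0], [0.5398, -0.058]), ([178.0, 234.0], [0.4761, -0.2442]), ([231.0, 145.0], [0.3344, 0.1087])]
scene throat [([235.0, 140.0], [0.3426, 0.1233]), ([244.0, 210.0], [0.5673, -0.0534]), ([269.0, 168.0], [0.5085, 0.1171]), ([190.0, 225.0], [0.4894, -0.2055])]
top clip [([202.0, 199.0], [0.5324, 0.1563]), ([329.0, 218.0], [0.4798, -0.2367]), ([217.0, 263.0], [0.338, 0.1054]), ([272.0, 200.0], [0.5307, -0.0615])]
top throat [([212.0, 205.0], [0.511, 0.1244]), ([204.0, 258.0], [0.3532, 0.1423]), ([272.0, 183.0], [0.5821, -0.0588]), ([321.0, 214.0], [0.4871, -0.2082])]
```

View pics/e.png

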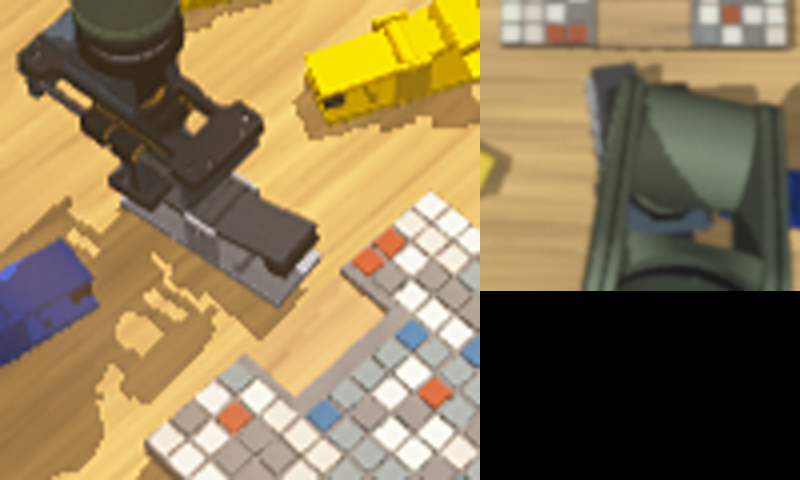

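```bash
python3 - <<'E'
from h import *
plan([.484,-.113,.043],1.565,8)
E
```

```text
[-0.0184, 0.0014, 0.0001, 0.0019]
[-0.0184, 0.0016, 0.0001, 0.0019]
[-0.0184, 0.0018, 0.0001, 0.0019]
[-0.0183, 0.002, 0.0001, 0.0019]
[-0.0183, 0.0022, 0.0001, 0.0019]
[-0.0183, 0.0024, 0.0001, 0.0019]
[-0.0183, 0.0026, 0.0001, 0.0019]
[-0.0182, 0.0029, 0.0001, 0.0019]
```

Emit:
play_rows:
  deltas:
    - [[-0.018, 0.002, 0, 0.002], [-0.018, 0.002, 0, 0.002], [-0.018, 0.002, 0, 0.002], [-0.018, 0.002, 0, 0.002]]

```text
clock: 6.9
position: [0.4837, -0.0979, 0.0436]
orientation: [0.001, 0.694, 0.72, 0.002]
wrist_force: [-0.3, 6.0, 11.7]
grip_width: 0.0005
grip_force: 8.9
```

Emit:
play_rows:
  deltas:
    - [[-0.018, 0.002, 0, 0.002], [-0.018, 0.002, 0, 0.002], [-0.018, 0.002, 0, 0.002], [-0.018, 0.002, 0, 0.002]]

```text
clock: 7.3
position: [0.4861, -0.1126, 0.0438]
orientation: [0.001, 0.712, 0.702, 0.002]
wrist_force: [-0.2, 4.9, 11.6]
grip_width: 0.0005
grip_force: 8.7
```

```bash
python3 - <<'E'
from h import *
rep()
f=grab_frame("scene");g=grab_frame("top");rep()
a=cv2.resize(f["pixels"][150:270,180:300],(480,480),interpolation=cv2.INTER_CUBIC)
b=cv2.resize(g["pixels"][150:250,225:335],(320,291),interpolation=cv2.INTER_CUBIC)
b=np.vstack([b,np.zeros((189,320,3),np.uint8)])
cv2.imwrite("pics/e2.png",np.hstack([a,b])[:,:,::-1])
for c,fr in(("scene",f),("top",g)):
  for t,z in(("clip",0),("throat",.02)): print(c,t,[(np.round(d["at"]).tolist(),np.round(onz(fr,d["at"],z),4).tolist()) for d in place_of(c,t)])
E
```

```text
7.3 [ 0.4861 -0.1126  0.0438] yaw 1.557 F [-0.15  4.91 11.63] T [ 0.98 -0.13  0.21] w 0.0005 z-axis tilt [0.001 0.712 0.702 0.002]
7.4 [ 0.4862 -0.1131  0.0438] yaw 1.557 F [-0.22  2.74 10.15] T [ 0.63 -0.07  0.13] w 0.0006 z-axis tilt [0.001 0.712 0.702 0.002]
scene clip [([230.0, 215.0], [0.5424, -0.088]), ([181.0, 235.0], [0.4851, -0.2402]), ([277.0, 165.0], [0.5084, 0.1562]), ([227.0, 146.0], [0.327, 0.0957])]
scene throat [([238.0, 220.0], [0.5807, -0.091]), ([271.0, 169.0], [0.5149, 0.12]), ([187.0, 224.0], [0.4789, -0.2085]), ([151.0, 281.0], [0.5508, -0.4001])]
top clip [([218.0, 260.0], [0.3466, 0.1011]), ([205.0, 202.0], [0.5244, 0.1477]), ([332.0, 216.0], [0.4864, -0.2437]), ([283.0, 196.0], [0.5436, -0.0953])]
top throat [([211.0, 205.0], [0.5113, 0.1259]), ([283.0, 183.0], [0.5819, -0.0931]), ([323.0, 218.0], [0.4781, -0.2131])]
```

View pics/e2.png

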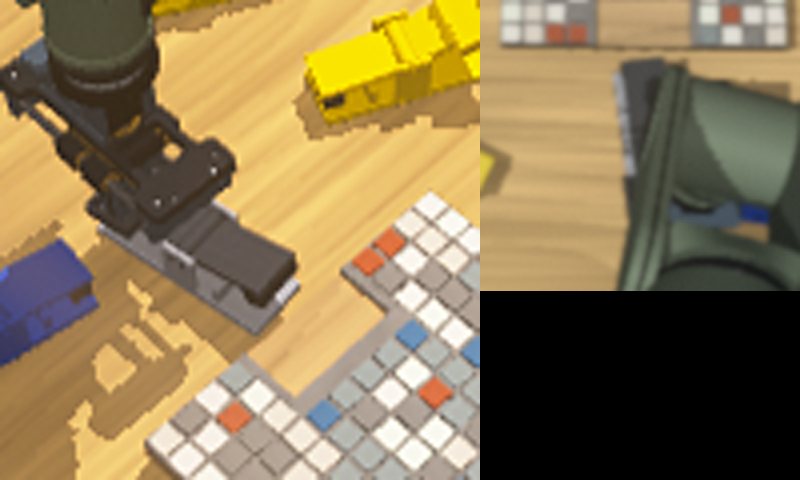

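```bash
python3 - <<'E'
from h import *
f=grab_frame("scene");g=grab_frame("top")
q=lambda u,v:(180+u/4,150+v/4)
for a,b in(((100,230),(258,333)),((258,333),(298,290))):
    A,B=onz(f,q(*a),0.004),onz(f,q(*b),0.004);d=B-A;print(A,B,np.hypot(*d),np.arctan2(d[1],d[0]))
for a,b in(((150,440),(245,358)),((345,270),(432,192)),((150,440),(432,192))):
    A,B=onz(f,q(*a),0.033),onz(f,q(*b),0.033);d=B-A;print("panel",A,B,np.arctan2(d[1],d[0])-np.pi/2)
r=lambda u,v:(225+(u-480)*110/320,150+v*100/291)
A,B=onz(g,r(628,170),.0085),onz(g,r(617,95),.0085);d=B-A;print(A,B,np.arctan2(d[1],d[0]))
cv2.imwrite("pics/z.png",np.hstack([cv2.resize(f["pixels"][190:250,195:265],(560,480),interpolation=cv2.INTER_CUBIC),cv2.resize(g["pixels"][160:250,262:307],(240,480),interpolation=cv2.INTER_CUBIC)])[:,:,::-1])
E
```

```text
[ 0.46599865 -0.12601646] [ 0.62058847 -0.10281724] 0.1563208844181491 0.14895796423168559
[ 0.62058847 -0.10281724] [ 0.61545238 -0.05497951] 0.048112651197174165 1.6777515342613507
panel [ 0.64031126 -0.22785836] [ 0.64095338 -0.13455392] -0.0068818025327539445
panel [ 0.64063526 -0.02935522] [0.63943076 0.06870614] 0.01228242166056126
panel [ 0.64031126 -0.22785836] [0.63943076 0.06870614] 0.0029689874830540752
[ 0.50522289 -0.07125222] [ 0.58530989 -0.0595561 ] 0.1450174336853313
```

View pics/z.png

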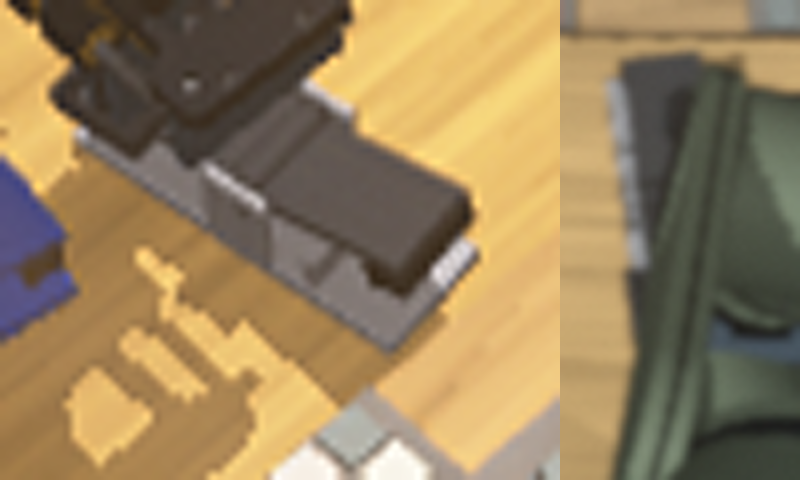

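Emit:
play_rows:
  deltas:
    - [[0.01, 0.015, 0, 0.002], [0.01, 0.015, 0, 0.002], [0.01, 0.015, 0, 0.002], [0.01, 0.01, 0, 0.002], [0, 0, 0, 0]]

```text
clock: 8.2
position: [0.4942, -0.1061, 0.0432]
orientation: [-0.001, 0.729, 0.685, -0.001]
wrist_force: [-6.7, -1.8, 11.8]
grip_width: 0.0005
grip_force: 6.8
```

```bash
python3 - <<'E'
from h import *
rep()
f=grab_frame("scene");g=grab_frame("top");rep()
cv2.imwrite("pics/z2.png",np.hstack([cv2.resize(f["pixels"][190:250,195:265],(560,480),interpolation=cv2.INTER_CUBIC),cv2.resize(g["pixels"][160:250,262:307],(240,480),interpolation=cv2.INTER_CUBIC)])[:,:,::-1])
E
```

```text
8.2 [ 0.4942 -0.1061  0.0432] yaw 1.509 F [-6.73 -1.85 11.8 ] T [-0.39  1.11 -0.  ] w 0.0005 z-axis tilt [-0.001  0.729  0.685 -0.001]
8.3 [ 0.4943 -0.1061  0.0432] yaw 1.509 F [-6.32 -1.24 12.65] T [-0.32  1.09  0.03] w 0.0005 z-axis tilt [-0.     0.729  0.685 -0.001]
```

View pics/z2.png

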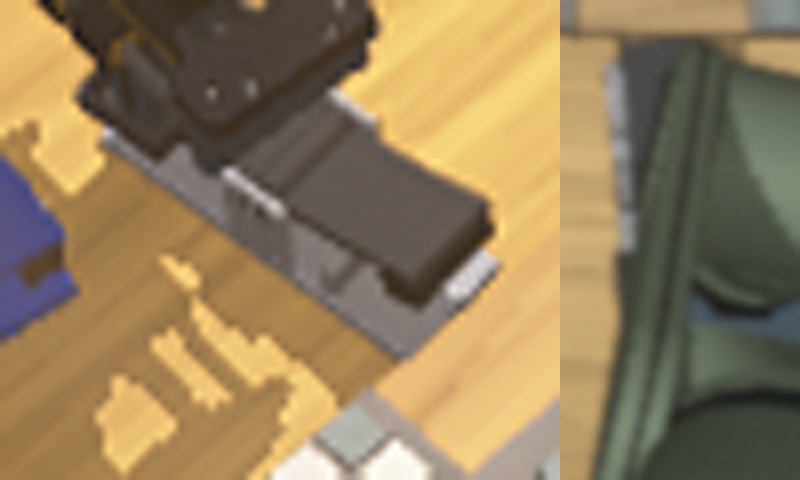

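```bash
python3 - <<'E'
from h import *
f=grab_frame("scene");g=grab_frame("top")
q=lambda u,v:(195+u/8,190+v/8)
for a,b in(((103,145),(403,358)),((403,358),(497,264))):
    A,B=onz(f,q(*a),0.004),onz(f,q(*b),0.004);d=B-A;print(A,B,np.hypot(*d),np.arctan2(d[1],d[0]))
r=lambda u,v:(262+(u-560)*45/240,160+v*90/480)
A,B=onz(g,r(627,250),.0085),onz(g,r(608,65),.0085);d=B-A;print(A,B,np.arctan2(d[1],d[0]))
for c,fr in(("scene",f),("top",g)):
  for t,z in(("clip",0),("throat",.02)): print(c,t,[(np.round(d["at"]).tolist(),np.round(onz(fr,d["at"],z),4).tolist()) for d in place_of(c,t)if abs(onz(fr,d["at"],z)[1]+.09)<.03])
E
```

```text
[ 0.47417892 -0.12119642] [ 0.62617588 -0.10455031] 0.1529057584167831 0.10908134286354014
[ 0.62617588 -0.10455031] [ 0.62245245 -0.05055859] 0.054119958404491054 1.639650364604827
[ 0.50992815 -0.06723008] [ 0.61836789 -0.05610312] 0.1022517285236023
scene clip [([232.0, 216.0], [0.5486, -0.0853])]
scene throat [([243.0, 221.0], [0.5933, -0.0811])]
top clip []
top throat [([282.0, 182.0], [0.5865, -0.0883])]
```

Emit:
play_rows:
  deltas:
    - [[0.008, 0.01, 0, 0.005], [0.008, 0.01, 0, 0.005], [0.008, 0.01, 0, 0.005], [0.008, 0.01, 0, 0.005], [0, 0, 0, 0]]

```text
clock: 9.1
position: [0.5025, -0.1002, 0.0433]
orientation: [-0.001, 0.77, 0.638, -0.001]
wrist_force: [-6.9, 0.3, 13.4]
grip_width: 0.0005
grip_force: 10.7
```

```bash
cat >> h.py <<'E'
def clipfit(f):
    # fit clip (x,y,yaw) from grey sole strip mask edge: lower-left side line in scene
    p=f["pixels"].astype(int); return p
E
python3 - <<'E'
from h import *
rep()
f=grab_frame("scene");g=grab_frame("top");rep()
cv2.imwrite("pics/z3.png",np.hstack([cv2.resize(f["pixels"][190:250,195:265],(560,480),interpolation=cv2.INTER_CUBIC),cv2.resize(g["pixels"][160:250,262:307],(240,480),interpolation=cv2.INTER_CUBIC)])[:,:,::-1])
# side line: scan columns for wood->grey transition along the shadowed lower-left edge
p=f["pixels"].astype(int); sat=p.max(2)-p.min(2)
pts=[]
for c in range(212,246):
    col=sat[195:245,c]<28
    r=np.where(col)[0]
    if len(r): pts.append((c,195+r.max()))
print([tuple(map(int,x)) for x in pts])
for c in("scene","top"):
  fr={"scene":f,"top":g}[c]
  for t,z in(("clip",0),("throat",.02)): print(c,t,[(np.round(d["at"]).tolist(),np.round(onz(fr,d["at"],z),4).tolist()) for d in place_of(c,t)if abs(onz(fr,d["at"],z)[1]+.09)<.03])
E
```

```text
9.1 [ 0.5025 -0.1002  0.0433] yaw 1.383 F [-6.92  0.32 13.45] T [-0.04  1.09  0.1 ] w 0.0005 z-axis tilt [-0.001  0.77   0.638 -0.001]
9.2 [ 0.5025 -0.1002  0.0433] yaw 1.383 F [-7.46 -0.46 13.84] T [0.01 1.13 0.15] w 0.0003 z-axis tilt [-0.001  0.77   0.638 -0.001]
[(212, 208), (213, 209), (214, 210), (215, 210), (216, 211), (217, 212), (218, 213), (219, 214), (220, 215), (221, 216), (222, 216), (223, 217), (224, 218), (225, 219), (226, 220), (227, 221), (228, 221), (229, 222), (230, 223), (231, 224), (232, 225), (233, 226), (234, 227), (235, 244), (236, 244), (237, 244), (238, 244), (239, 244), (240, 244), (241, 244), (242, 244), (243, 244), (244, 243), (245, 244)]
scene clip [([234.0, 219.0], [0.561, -0.0884])]
scene throat [([244.0, 221.0], [0.5963, -0.0807])]
top clip [([278.0, 194.0], [0.5516, -0.0785])]
top throat [([281.0, 178.0], [0.5965, -0.0864])]
```

```bash
cat >> h.py <<'E'
def side(f):
    p=f["pixels"].astype(int); sat=p.max(2)-p.min(2); pts=[]
    for c in range(212,236):
        r=np.where(sat[195:236,c]<28)[0]
        if len(r): pts.append((c,195+r.max()+.5))
    pts=np.array(pts,float); k=np.polyfit(pts[:,0],pts[:,1],1)
    for _ in range(3):
        e=abs(np.polyval(k,pts[:,0])-pts[:,1]); pts=pts[e<max(.8,e.mean()*1.2)]; k=np.polyfit(pts[:,0],pts[:,1],1)
    A,B=[onz(f,(c,np.polyval(k,c)),0.0) for c in(212,234)]; d=B-A; y=np.arctan2(d[1],d[0])
    n=np.array([-np.sin(y),np.cos(y)])*.028
    C=A+n; t=lambda X:C[1]+np.tan(y)*(X-C[0])
    print("side",len(pts),A,B,"yaw",round(y,4),"axis y at x=.535/.60/.633",[round(t(X),4) for X in(.535,.60,.633)])
E
python3 - <<'E'
from h import *
f=grab_frame("scene");side(f)
E
```

```text
side 24 [ 0.48214016 -0.11143231] [ 0.58046263 -0.1089473 ] yaw 0.0253 axis y at x=.535/.60/.633 [np.float64(-0.0821), np.float64(-0.0804), np.float64(-0.0796)]
```

Emit:
play_rows:
  deltas:
    - [[0.0085, 0.019, 0, -0.004], [0.008, 0.019, 0, -0.004], [0.0075, 0.019, 0, -0.004], [0.007, 0.019, 0, -0.004], [0.006, 0.019, 0, -0.004]]

```text
clock: 9.95
position: [0.5218, -0.0959, 0.0432]
orientation: [-0.001, 0.728, 0.685, -0.002]
wrist_force: [-8.0, -2.8, 14.4]
grip_width: 0.0005
grip_force: 8.7
```

```bash
python3 - <<'E'
from h import *
rep()
f=grab_frame("scene");g=grab_frame("top");rep();side(f)
cv2.imwrite("pics/z4.png",cv2.resize(f["pixels"][185:260,190:290],(800,600),interpolation=cv2.INTER_CUBIC)[:,:,::-1])
for c in("scene","top"):
  fr={"scene":f,"top":g}[c]
  for t,z in(("clip",0),("throat",.02)): print(c,t,[(np.round(d["at"]).tolist(),np.round(onz(fr,d["at"],z),4).tolist()) for d in place_of(c,t)if abs(onz(fr,d["at"],z)[1]+.09)<.03])
E
```

```text
9.95 [ 0.5218 -0.0959  0.0432] yaw 1.51 F [-7.99 -2.84 14.38] T [-0.33  1.38 -0.  ] w 0.0005 z-axis tilt [-0.001  0.728  0.685 -0.002]
10.05 [ 0.5226 -0.0957  0.0433] yaw 1.509 F [-7.33 -1.25 13.15] T [-0.12  1.11  0.09] w 0.0001 z-axis tilt [-0.001  0.729  0.685 -0.001]
side 16 [ 0.47053289 -0.10105178] [ 0.57737067 -0.10602617] yaw -0.0465 axis y at x=.535/.60/.633 [np.float64(-0.076), np.float64(-0.079), np.float64(-0.0806)]
scene clip [([240.0, 220.0], [0.575, -0.0786])]
scene throat [([249.0, 224.0], [0.6145, -0.0789]), ([237.0, 219.0], [0.5751, -0.0907])]
top clip [([276.0, 183.0], [0.5853, -0.0739])]
top throat [([280.0, 171.0], [0.6209, -0.0819])]
```

View pics/z4.png

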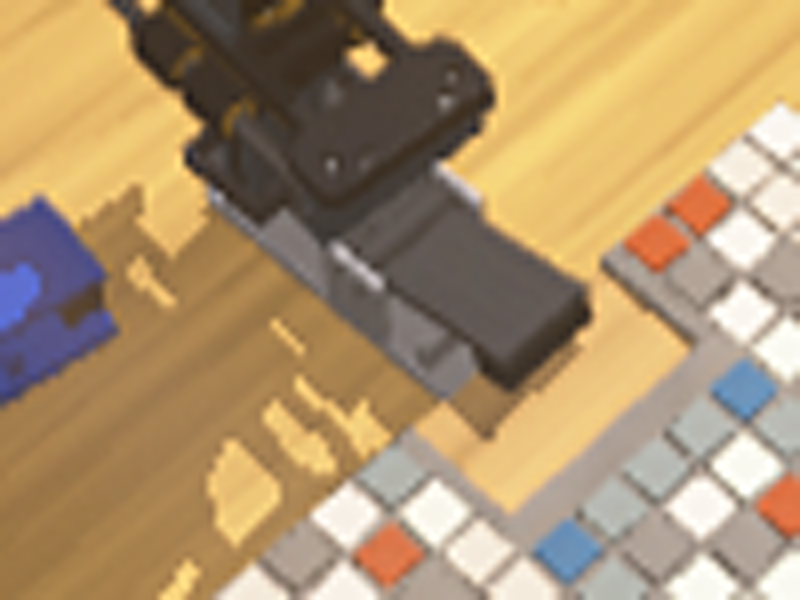

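Emit:
play_rows:
  deltas:
    - [[0.002, 0.015, 0, -0.003], [0.001, 0.015, 0, -0.003], [0, 0.015, 0, -0.003], [0, 0.01, 0, -0.001], [0, 0, 0, 0]]

```text
clock: 10.75
position: [0.5331, -0.0955, 0.0432]
orientation: [-0.001, 0.707, 0.707, -0.002]
wrist_force: [-7.2, -1.4, 13.2]
grip_width: 0.0003
grip_force: 8.7
```

```bash
sed -i 's/range(212,236)/range(220,243)/; s/195:236,c/195:240,c/; s/in(212,234)/in(220,242)/' h.py; python3 - <<'E'
from h import *
f=grab_frame("scene");g=grab_frame("top");rep();side(f)
for c in("scene","top"):
  fr={"scene":f,"top":g}[c]
  for t,z in(("clip",0),("throat",.02)): print(c,t,[(np.round(d["at"]).tolist(),np.round(onz(fr,d["at"],z),4).tolist()) for d in place_of(c,t)if abs(onz(fr,d["at"],z)[1]+.09)<.03])
E
```

```text
10.85 [ 0.5331 -0.0955  0.0433] yaw 1.571 F [-6.5  -0.87 13.39] T [-0.14  1.27 -0.  ] w 0.0006 z-axis tilt [-0.001  0.707  0.707 -0.002]
side 19 [ 0.51377853 -0.10619149] [ 0.60868813 -0.10207029] yaw 0.0434 axis y at x=.535/.60/.633 [np.float64(-0.0772), np.float64(-0.0744), np.float64(-0.073)]
scene clip [([245.0, 221.0], [0.589, -0.0698])]
scene throat [([250.0, 228.0], [0.6245, -0.0837])]
top clip [([280.0, 183.0], [0.5854, -0.0833])]
top throat [([278.0, 168.0], [0.6306, -0.077])]
```

Emit:
play_rows:
  deltas:
    - [[-0.01, 0.003, 0, 0.004], [-0.01, 0.003, 0, 0.004], [-0.01, 0.003, 0, 0.004], [0, 0.003, 0, 0.002], [0, 0, 0, 0]]

```text
clock: 11.55
position: [0.537, -0.1005, 0.0437]
orientation: [-0.001, 0.738, 0.675, 0.0]
wrist_force: [-3.7, 3.9, 12.7]
grip_width: 0.0002
grip_force: 11.7
```

```bash
python3 - <<'E'
from h import *
f=grab_frame("scene");g=grab_frame("top");rep();side(f)
cv2.imwrite("pics/z5.png",cv2.resize(f["pixels"][185:260,190:290],(800,600),interpolation=cv2.INTER_CUBIC)[:,:,::-1])
for c in("scene","top"):
  fr={"scene":f,"top":g}[c]
  for t,z in(("clip",0),("throat",.02),("landing",.0295)): print(c,t,[(np.round(d["at"]).tolist(),np.round(onz(fr,d["at"],z),4).tolist()) for d in place_of(c,t)if abs(onz(fr,d["at"],z)[1]+.09)<.03])
E
```

```text
11.65 [ 0.537  -0.1004  0.0437] yaw 1.483 F [-3.76  3.22 12.22] T [0.69 0.65 0.24] w 0.0008 z-axis tilt [-0.     0.737  0.675  0.   ]
side 18 [ 0.5191766  -0.11111641] [ 0.61473704 -0.10789999] yaw 0.0336 axis y at x=.535/.60/.633 [np.float64(-0.0826), np.float64(-0.0804), np.float64(-0.0793)]
scene clip [([245.0, 225.0], [0.6001, -0.0814])]
scene throat [([252.0, 228.0], [0.6301, -0.0786])]
scene landing [([250.0, 229.0], [0.6333, -0.0912])]
top clip [([282.0, 181.0], [0.5916, -0.0902])]
top throat [([280.0, 169.0], [0.6276, -0.0828])]
top landing [([280.0, 166.0], [0.6351, -0.0832])]
```

View pics/z5.png

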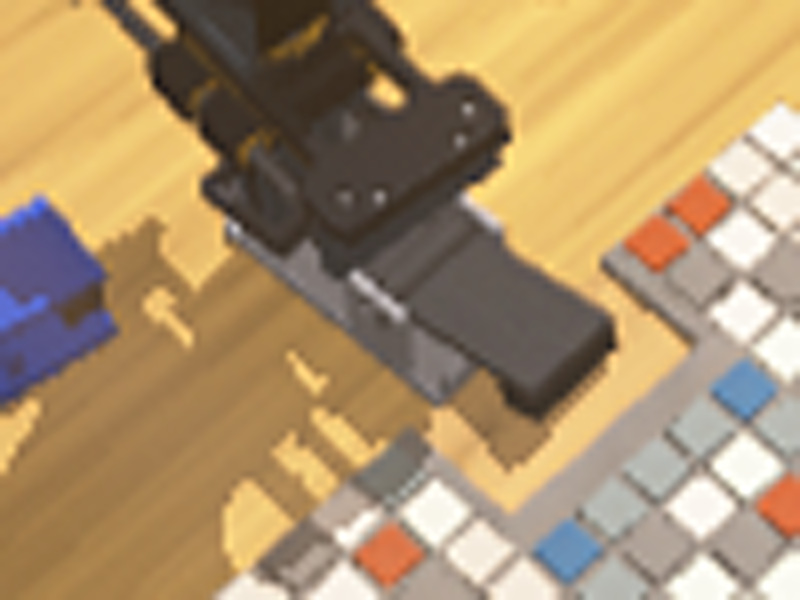

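Emit:
play_rows:
  deltas:
    - [[0, 0.005, 0, 0], [0, 0.005, 0, 0], [0, 0.005, 0, 0]]

```text
clock: 12.25
position: [0.5382, -0.1008, 0.0433]
orientation: [-0.002, 0.737, 0.676, -0.001]
wrist_force: [-7.4, 2.8, 14.3]
grip_width: 0.0002
grip_force: 12.1
```

Emit:
play_rows:
  deltas:
    - [[0, 0.005, 0, 0], [0, 0.005, 0, 0], [0, 0, 0, 0]]

```text
clock: 12.55
position: [0.5401, -0.1012, 0.0433]
orientation: [-0.002, 0.737, 0.676, -0.001]
wrist_force: [-8.5, 2.3, 13.2]
grip_width: 0.0008
grip_force: 11.9
```

Emit:
play_rows:
  deltas:
    - [[0.0005, 0.005, 0, -0.001], [0.0005, 0.005, 0, -0.001], [0, 0, 0, 0]]

```text
clock: 12.85
position: [0.5418, -0.1015, 0.0433]
orientation: [-0.002, 0.733, 0.68, -0.002]
wrist_force: [-9.2, 0.9, 14.0]
grip_width: 0.0006
grip_force: 11.2
```

Emit:
play_rows:
  deltas:
    - [[0.0005, 0.005, 0, -0.001], [0.0005, 0.005, 0, -0.001], [0, 0, 0, 0]]

```text
clock: 13.15
position: [0.5435, -0.1016, 0.0432]
orientation: [-0.002, 0.729, 0.685, -0.002]
wrist_force: [-8.6, -0.4, 13.9]
grip_width: 0.0004
grip_force: 10.5
```

Emit:
play_rows:
  deltas:
    - [[0.0005, 0.005, 0, -0.001], [0.0005, 0.004, 0, -0.001], [0, 0, 0, 0]]

```text
clock: 13.45
position: [0.5437, -0.1016, 0.0429]
orientation: [-0.003, 0.724, 0.689, -0.003]
wrist_force: [-11.6, -1.3, 14.9]
grip_width: 0.0004
grip_force: 10.8
```

```bash
python3 - <<'E'
from h import *
f=grab_frame("scene");g=grab_frame("top");rep();side(f)
for c in("scene","top"):
  fr={"scene":f,"top":g}[c]
  for t,z in(("clip",0),("throat",.02),("landing",.0295)): print(c,t,[(np.round(d["at"]).tolist(),np.round(onz(fr,d["at"],z),4).tolist()) for d in place_of(c,t)if abs(onz(fr,d["at"],z)[1]+.09)<.03])
E
```

```text
13.55 [ 0.5437 -0.1016  0.0429] yaw 1.521 F [-10.84  -1.87  15.  ] T [-0.1   2.04  0.06] w 0.0007 z-axis tilt [-0.003  0.724  0.689 -0.003]
side 17 [ 0.52068106 -0.112489  ] [ 0.61582036 -0.10894404] yaw 0.0372 axis y at x=.535/.60/.633 [np.float64(-0.0839), np.float64(-0.0815), np.float64(-0.0803)]
scene clip [([244.0, 228.0], [0.6052, -0.0902])]
scene throat [([252.0, 226.0], [0.6265, -0.0754])]
scene landing [([250.0, 231.0], [0.6393, -0.0954])]
top clip [([282.0, 179.0], [0.5995, -0.0896])]
top throat [([280.0, 165.0], [0.6377, -0.0828])]
top landing [([276.0, 166.0], [0.6347, -0.0716])]
```

Emit:
play_rows:
  deltas:
    - [[0, 0.006, 0, 0], [0, 0.006, 0, 0], [0, 0, 0, 0]]

```text
clock: 14.15
position: [0.5437, -0.1016, 0.0424]
orientation: [-0.005, 0.724, 0.69, -0.005]
wrist_force: [-15.7, -2.8, 16.1]
grip_width: 0.0004
grip_force: 11.9
```

Emit:
play_rows:
  deltas:
    - [[0, 0.006, 0, 0], [0, 0.004, 0, 0], [0, 0, 0, 0]]

```text
clock: 14.45
position: [0.5438, -0.1016, 0.042]
orientation: [-0.007, 0.724, 0.69, -0.006]
wrist_force: [-18.6, -2.9, 17.4]
grip_width: 0.0006
grip_force: 13.1
```

```bash
python3 - <<'E'
from h import *
f=grab_frame("scene");rep();side(f)
E
```

```text
14.5 [ 0.5438 -0.1016  0.042 ] yaw 1.522 F [-18.6   -1.16  17.08] T [-0.19  3.26  0.16] w 0.0009 z-axis tilt [-0.007  0.724  0.69  -0.006]
side 17 [ 0.52068106 -0.112489  ] [ 0.61582036 -0.10894404] yaw 0.0372 axis y at x=.535/.60/.633 [np.float64(-0.0839), np.float64(-0.0815), np.float64(-0.0803)]
```

Emit:
play_rows:
  deltas:
    - [[0, 0, -0.012, 0], [0, 0, -0.012, 0], [0, -0.002, -0.012, 0], [0, -0.003, -0.012, 0], [0, -0.003, -0.012, 0]]

```text
clock: 15.0
position: [0.5457, -0.1008, 0.0527]
orientation: [-0.005, 0.725, 0.689, -0.003]
wrist_force: [-6.7, 1.1, -0.1]
grip_width: 0.0001
grip_force: 3.8
```

Emit:
play_rows:
  deltas:
    - [[0, -0.01, -0.002, 0], [0, -0.01, -0.002, 0], [0, 0, 0, 0]]

```text
clock: 15.3
position: [0.5459, -0.101, 0.0544]
orientation: [-0.001, 0.725, 0.689, -0.0]
wrist_force: [-3.1, 3.2, -0.5]
grip_width: 0.0002
grip_force: 3.0
```

Emit:
play_rows:
  deltas:
    - [[0.008, -0.008, -0.002, 0], [0.006, -0.008, -0.002, 0], [0, 0, 0, 0]]

```text
clock: 15.6
position: [0.5451, -0.0991, 0.0561]
orientation: [0.001, 0.725, 0.689, 0.001]
wrist_force: [-0.6, -0.3, -0.8]
grip_width: 0.0005
grip_force: 0.0
```

Free of contact. I'll lift clear and check.

Emit:
play_rows:
  deltas:
    - [[0, -0.003, -0.02, 0], [0, -0.002, -0.04, 0], [0, 0, -0.1, 0], [0, 0, -0.2, 0], [0, -0.1, -0.25, 0]]

```text
clock: 16.1
position: [0.5255, -0.098, 0.175]
orientation: [0.0, 0.725, 0.689, 0.0]
wrist_force: [0.4, -0.5, 0.4]
grip_width: 0.0005
grip_force: 0.0
```

Emit:
play_rows:
  deltas:
    - [[0, -0.25, -0.1, 0], [0, -0.25, -0.1, 0], [0, -0.25, 0, 0], [0, 0, 0, 0]]

```text
clock: 16.5
position: [0.3757, -0.0896, 0.2117]
orientation: [-0.001, 0.725, 0.689, -0.001]
wrist_force: [0.5, -0.7, -0.3]
grip_width: 0.0003
grip_force: 0.0
```

```bash
python3 - <<'E'
from h import *
f=grab_frame("scene");g=grab_frame("top");rep();side(f)
a=cv2.resize(f["pixels"][170:270,190:290],(480,480),interpolation=cv2.INTER_CUBIC)
b=cv2.resize(g["pixels"][130:240,245:315],(305,480),interpolation=cv2.INTER_CUBIC)
cv2.imwrite("pics/fin.png",np.hstack([a,b])[:,:,::-1])
for c in("scene","top"):
  fr={"scene":f,"top":g}[c]
  for t,z in(("clip",0),("throat",.02),("landing",.0295),("tray",.054)): print(c,t,[(np.round(d["at"]).tolist(),np.round(onz(fr,d["at"],z),4).tolist()) for d in place_of(c,t)if abs(onz(fr,d["at"],z)[1]+.09)<.03])
E
```

```text
16.6 [ 0.3816 -0.0907  0.2123] yaw 1.519 F [ 1.14  0.44 -0.06] T [-0.01 -0.06  0.  ] w 0.0005 z-axis tilt [0.002 0.725 0.689 0.001]
side 19 [ 0.51871351 -0.11069391] [ 0.61430898 -0.10748744] yaw 0.0335 axis y at x=.535/.60/.633 [np.float64(-0.0821), np.float64(-0.08), np.float64(-0.0788)]
scene clip [([246.0, 224.0], [0.5975, -0.0759])]
scene throat [([252.0, 229.0], [0.6323, -0.0842])]
scene landing [([252.0, 229.0], [0.6359, -0.0862])]
scene tray [([231.0, 208.0], [0.5507, -0.0891])]
top clip [([282.0, 176.0], [0.6088, -0.0905])]
top throat [([280.0, 164.0], [0.6434, -0.0819])]
top landing [([279.0, 166.0], [0.6348, -0.0786])]
top tray []
```

```bash
python3 -c "
from bench import *
print(sign_off())"
```

```text
the job is handed in; nothing more can be done
None
```

The clip is on the landing and the job is handed in; the hand-in returned no verdict. By camera the stop is at the panel's edge, about 2–5 mm off the landing's middle and 0.03 rad off square. I pushed it home at about 10 N on the stop (18.6 N at the wrist, less sliding friction). After release I lifted the arm clear, but I did not measure the final lever angle or the jaw's grip.

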